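# Hold a glaze sample flush beside the master tile

## Task

Set the cream master tile, lug up, squarely on the ledge side of the sloped comparison stand, with its low edge at the ledge, and let go of it. Then take the pink sample tile by its lug, tilt it to the slope, and hold it squarely and flush over the blue sprung reading plate beside it, pushing the plate roughly half way in but not to its stop; finish while still holding it there. Do not drop the tiles, and leave the black pad, the jar and the brush where they are.

Things in the scene. Friction and masses are not known exactly. Their poses are not given: they have to be found in the camera images.
- master_tile: cream glazed ceramic tile, 60 (its x) x 70 (its y) x 8 mm, with a solid bar lug on its top: 50 mm long along x, 14 mm wide along y, rising from 8 to 33 mm above the underside, centred. About 0.12 kg. Origin: centre of the flat underside; z up through the lug. Starts lying lug up on the ware board.
- sample_tile: pink glazed ceramic tile, same shape and size as the master tile, same origin and axes. The two tiles may lie in either place on the ware board.
- ware_board: fixed pale wooden board, 150 (x) x 250 (y) x 18 mm, origin at the centre of its underside; its top is 18 mm above the work surface. Both tiles start on it.
- stand: fixed grey stand, base plate 130 (x) x 226 (y) x 12 mm, origin at the centre of its underside. Its aluminium deck, 100 mm up the slope x 206 mm wide, rises towards the stand's +x at 15 to 30 degrees, different every time; low edge at x = -50, 50 mm above the work surface. It stays put under pushes up to 25 N. The low side faces the robot roughly. +y half: ledge; -y half: reading plate.
- rest (a point): point on the sloped deck's face, +y half: where the centre of a tile's underside lies when its low edge touches the ledge. Axes: x up the slope, y along the stand's width, z out of the face. The ledge, a black bar 70 mm wide and 6 mm high above the face, begins 30.5 mm down the slope from here. Two black lines mark the sides.
- window (a point): centre of the blue reading plate's flat face (66 mm up the slope x 76 mm wide, round dark window in its middle), 104 mm to the -y side of the rest point and 4.5 mm farther up the slope; it stands 16 mm above the deck face, parallel to it. Axes: x up the slope, y along the width, z out of the face; moves in with the plate. No ledge here.
- plate (a joint): how far the sprung reading plate is pushed straight into the deck, in m: 0 out, 0.008 at its stop. The spring begins to yield at about 3 N and gains 1.2 N per mm (about 8 N half way, 12 N at the stop). It does not tilt.
- finishing_pad: bystander: loose black round pad, 84 mm across, 30 mm high, on the robot's side of the work; origin at the centre of its underside
- glaze_jar: bystander: loose pink jar with a white cap, 64 mm across, 85 mm high, beyond the work; origin at the centre of its underside
- brush: bystander: loose hand brush lying beyond the work; origin on its underside
Not all that is in view belongs to the job. What is shaped like the sample_tile but purple or red is not meant.

How it is judged:
By the outcome, as a careful person would: the job done as asked, in the order asked, and still so for the second after the job is handed in, while the arm keeps its last pose, push and grip.
It also fails if it takes over 54 s, if anything falls off the work surface, if the arm or the gripper's body presses on something with over 40 N, if the wrist force passes 120 N, or if a joint passes its speed limit or range.

## Robot

A 6-joint arm with a two-finger parallel gripper is mounted at the origin on the work surface. World frame = base frame: x ahead of the robot, y to its left, z up, the work surface at z = 0. Lengths are in m, angles in rad, forces in N, time in s.
With the tool pointing down it reaches from about 0.25 to 0.8 m from the base axis. Payload 8.5 kg.
Tool frame: the origin (TCP) lies midway between the tips of the shut fingers; the grasp point (between the pads) lies 19 mm behind it; z points along the fingers, y is the line along which they close (so a half turn about z gives the same grasp; the last joint's range is limited). The gripper opens to 85 mm and grips with 20 to 120 N. Pads are 22 mm wide; open, the fingers measure 114 mm over their backs; the gripper's body (76 mm by 85 mm) begins 54 mm behind the grasp point. The pads swing forward as they close: fully open they stand 13 mm farther back than shut.
Start: joints at [1.141, 0.238, -0.013, 1.319, 0, 1.571], TCP at [0.219, 0.477, 0.231] pointing down, gripper open.
Joint ranges: [-2.66, 2.66], [-1.03, 1.9], [-1.14, 1.46], [-1.82, 2.27], [-1.45, 1.34], [-3.14, 3.14]. Speed limits (rad/s): [2.22, 2.22, 2.79, 3.14, 3.14, 3.14].

## Interface

Orientations are given as a 3x3 rotation matrix whose columns are the frame's x, y, z axes.
In Python, from cell import state, vision, env gives the robot as it stands. The module is installed in compiled form; this text tells all that it offers.
- The arm moves only by the tool arm_command, never from a script. Its argument "targets" is a list of rows, each an object of numbers: "x", "y", "z": the shift along the tool's x, y, z in mm; "twist": the turn about the tool's z in degrees. A call has 1 to 12 rows; each row shifts and turns the commanded pose from where the row before left it, along the tool's axes as they then stand; what a row does not reach is not made up. A row lasts 1/8 s, in which the tool goes at most 62.5 mm and 10.7 degrees, less where a joint would pass 70% of its speed; a pose out of reach is approached as far as the arm can. A call with a gripper value outside its range is refused whole. "jaw" is the opening, from 0 (shut) to 1 (fully open), set as the call begins (left out, the last holds). The fingers move at their own pace and stop on an object; "newtons" is the grip in N (left out, the last holds). Time passes only in rows, so rows that do not move let the fingers close. It gives the time, the measured TCP pose, the force, the opening and the grip force at its end, in the units of the state.
- state(): the state, without advancing time (a new reading comes with each control period).
- vision.snapshot(name): name is "scene" or "top" or "wrist"; returns a dict with "image" (400x640x3 uint8, red, green, blue), "range_z" (400x640 float32, m along the optical axis (not along the pixel's ray), 0 where there is no reading), "mtx" (3x3 intrinsics, pixels), "dist" ([k1, k2, p1, p2, k3] as OpenCV has them; the pictures are not rectified), "R" (3x3) and "t" (3): a world point X has camera coordinates R X + t. Camera axes: x right, y down, z forward; pixel columns grow to the right and rows downward; lengths in m; the calibration is good to about 2 mm. A picture is of the moment at which its call begins.
- env.finish_job(): hands the job in; it is judged then, once.
The state is a dict: "time": time; "qpos": joint angles; "qvel": joint speeds; "joint_torque": joint torques, N m; "eef_pos": TCP position; "tcp_rot": TCP orientation; "force": force on the tool from outside, world axes, zero at the start; "ft_torque": the same for the moment, N m; "width": finger opening in m; "grip_force": force on a finger pad.
Only numpy, scipy, OpenCV 4.12 (cv2) and the standard library are available. Lean on these libraries where they do the work, as an engineer would, in place of code of your own. Each camera call takes 0.05 s, during which the arm holds its last target. There are 200 camera calls.

## Working session

There is one attempt and no reset: what is moved stays moved. The work goes in short steps, Python scripts to look and compute and a tool call to move; the robot and the scene stay as the last step left them, time stands still between calls to the robot, and variables do not carry over. Pictures are saved under pics/ and viewed, at most 10 in all, crops included, and the job is handed in when it is done.

Besides the shell and the picture viewer there is one more tool, called as a command line: name --argument value ..., lists and objects as JSON in quotes. arm_command: Moves the arm, as the interface text tells. Its arguments: {"type":"object","properties":{"targets":{"type":"array"},"jaw":{"type":"number"},"newtons":{"type":"number"}},"required":["targets"]}

```bash
mkdir -p pics; cat > h.py <<'E'
import numpy as np, cv2, pickle
from cell import state, vision, env
def snap(n,f=None):
    s=vision.snapshot(n)
    if f: cv2.imwrite('pics/'+f+'.png',s['image'][:,:,::-1]); pickle.dump({k:s[k] for k in s},open(f+'.pkl','wb'))
    return s
def w(s,u,v,z=None):
    d=s['range_z'][int(v)-1:int(v)+2,int(u)-1:int(u)+2]; d=np.median(d[d>0]) if (d>0).any() else np.nan
    p=cv2.undistortPoints(np.array([[[u,v]]],float),s['mtx'],s['dist'])[0,0]
    r=np.array([p[0],p[1],1.])
    R,t=s['R'],s['t']
    if z is not None:
        o=-R.T@t; q=R.T@r; d=(z-o[2])/q[2]
    return R.T@(r*d-t)
def cloud(s):
    H,W=s['range_z'].shape; u,v=np.meshgrid(np.arange(W),np.arange(H))
    p=cv2.undistortPoints(np.stack([u,v],-1).reshape(-1,1,2).astype(float),s['mtx'],s['dist'])[:,0]
    r=np.c_[p,np.ones(len(p))]*s['range_z'].reshape(-1,1)
    return ((r-s['t'])@s['R']).reshape(H,W,3)
E
python3 - <<'E'
from h import *
for n in('scene','top'):
    s=snap(n,n+'0'); print(n,s['mtx'].tolist(),(-s['R'].T@s['t']).round(3),s['R'].round(2).tolist())
a=[cv2.imread(f'pics/{n}0.png') for n in('scene','top')]
E
```

```text
scene [[434.43784095670134, 0.0, 321.7052953975806], [0.0, 434.43784095670134, 197.06170084174929], [0.0, 0.0, 1.0]] [1.05  0.144 0.94 ] [[-0.27, 0.96, 0.01], [0.84, 0.24, -0.49], [-0.48, -0.13, -0.87]]
top [[407.70832698588924, 0.0, 318.3704169126504], [0.0, 407.70832698588924, 199.8964516135711], [0.0, 0.0, 1.0]] [0.423 0.023 0.925] [[-0.0, -1.0, -0.01], [-0.99, 0.0, -0.17], [0.17, 0.01, -0.99]]
```

View pics/top0.png

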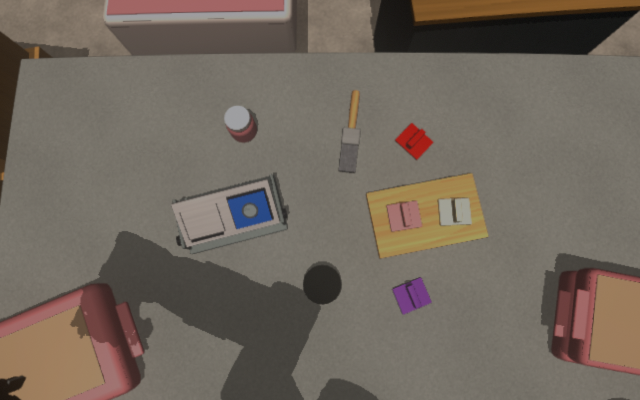

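View pics/scene0.png

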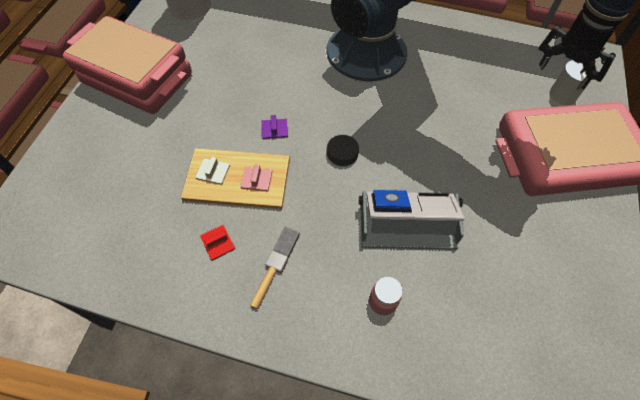

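The top view shows four tile-shaped things: cream (455,212) and pink (405,215) on the board, purple (412,295) and red (415,141) off it. The cream one is the master. The pink one on the board is the sample, since purple and red are excluded. The stand is at (230,215), with its ledge half on the left at (203,222) and the blue plate at (250,210). The pad is at (322,284), the jar at (238,122) and the brush at (350,135). I'll confirm the tiles in a crop and measure.

```bash
python3 - <<'E'
from h import *
s=pickle.load(open('top0.pkl','rb')); C=cloud(s); im=s['image']
a=cv2.resize(im[165:265,365:495],None,fx=3,fy=3,interpolation=cv2.INTER_CUBIC)
b=cv2.resize(im[165:265,165:295],None,fx=3,fy=3,interpolation=cv2.INTER_CUBIC)
cv2.imwrite('pics/crop0.png',np.hstack([a,b])[:,:,::-1])
def plane(m):
    P=C[m];P=P[np.isfinite(P).all(1)]; c=np.median(P,0)
    for _ in range(4):
        n=np.linalg.svd(P-P.mean(0),full_matrices=False)[2][2]; n*=np.sign(n[2]); d=(P-P.mean(0))@n; c=P.mean(0); P=P[abs(d)<max(.002,2*np.std(d)*.8)]
    return c,n,len(P),np.std((P-c)@n)
def box(u0,u1,v0,v1):
    m=np.zeros(im.shape[:2],bool); m[v0:v1,u0:u1]=1; return m
print('deck',plane(box(192,215,214,232)));print('plate',plane(box(236,265,198,222)&(im[:,:,2]>im[:,:,0].astype(int)+50)))
hsv=cv2.cvtColor(im,cv2.COLOR_RGB2HSV)
for (u,v) in [(395,212),(415,222),(404,215),(445,212),(467,215),(455,212),(380,240),(250,210)]: print(u,v,im[v,u],hsv[v,u],C[v,u].round(4))
x=state();print(x['width'],x['tcp_rot'],x['eef_pos'])
E
```

```text
deck (array([0.52112315, 0.2741689 , 0.08072461]), array([-0.46512209, -0.11516647,  0.87772326]), 340, np.float64(0.0010026916046496446))
plate (array([0.54523245, 0.17120962, 0.10473176]), array([ 0.99131357, -0.00497447,  0.13142552]), 494, np.float64(0.016005403356314795))
395 212 [163 113 110] [  2  83 163] [ 0.5499 -0.1372  0.028 ]
415 222 [163 114 111] [  2  81 163] [ 0.5278 -0.1814  0.0254]
404 215 [156 101  98] [  2  95 156] [ 0.5401 -0.1524  0.0509]
445 212 [160 160 149] [ 30  18 160] [ 0.5499 -0.2493  0.0263]
467 215 [160 160 149] [ 30  18 160] [ 0.543  -0.2984  0.0262]
455 212 [84 78 63] [21 64 84] [ 0.547  -0.2653  0.0459]
380 240 [161 141  83] [ 22 124 161] [ 0.4887 -0.1037  0.0179]
250 210 [120 122 117] [ 42  10 122] [0.5447 0.1727 0.0982]
0.08548054848272096 [[-9.09046134e-01  4.16695172e-01 -5.09297272e-04]
 [ 4.16695483e-01  9.09045384e-01 -1.16802136e-03]
 [-2.37345267e-05 -1.27400717e-03 -9.99999188e-01]] [0.21860058 0.47691623 0.23075027]
```

View pics/crop0.png

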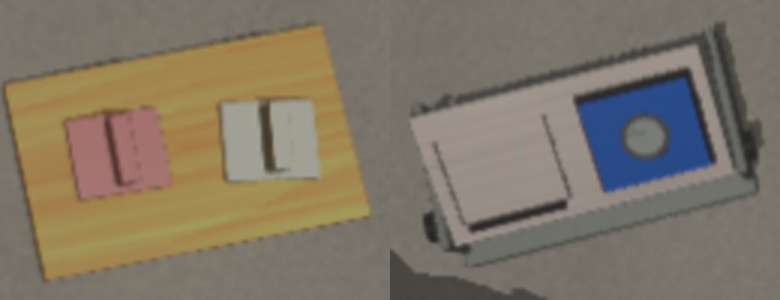

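The crop confirms it: the pink sample is at (405,215) and the cream master at (455,212), both lug up on the board. The ledge is on the lower left, and the blue plate is on the right with its window at (250,210). The slope is about 28.6° and the stand's yaw about 14°. The tool can't tilt, so a tile has to pivot in the grip about the closing axis.

arm_command --targets '[{"twist": -8.2}, {"twist": -8.2}, {"twist": -8.2}]' --jaw 1

```text
validation failed for argument at $.ta...
```

arm_command --targets '[{"x": -22, "y": -55}, {"x": -22, "y": -55}, {"x": -22, "y": -55}, {"x": -22, "y": -55}, {"x": -22, "y": -55}, {"x": -22, "y": -55}, {"x": -22, "y": -55}, {"x": -22, "y": -55}, {"x": -22, "y": -55}, {"x": -22, "y": -55}, {"x": -22, "y": -55}, {"x": -22, "y": -55}]'

```text
validation failed for argument at $.ta...
```

```bash
python3 - <<'E'
from h import *
x=state();print(x['time'],x['qpos'].round(3) if hasattr(x['qpos'],'round') else x['qpos'],x['eef_pos'],x['tcp_rot'])
s=snap('wrist','w1'); print(s['mtx'],s['R'],-s['R'].T@s['t'])
E
```

```text
0.1 [ 1.141  0.239 -0.014  1.319 -0.     1.571] [0.21860058 0.47691623 0.23075027] [[-9.09046134e-01  4.16695172e-01 -5.09297272e-04]
 [ 4.16695483e-01  9.09045384e-01 -1.16802136e-03]
 [-2.37345267e-05 -1.27400717e-03 -9.99999188e-01]]
[[312.06777817   0.         313.54469768]
 [  0.         312.06777817 202.35874962]
 [  0.           0.           1.        ]] [[ 4.16276906e-01  9.09237419e-01 -9.23685432e-04]
 [ 8.62689052e-01 -3.94644339e-01  3.16264834e-01]
 [ 2.87195294e-01 -1.32450600e-01 -9.48670492e-01]] [0.14553713 0.51033448 0.37295394]
```

View pics/w1.png

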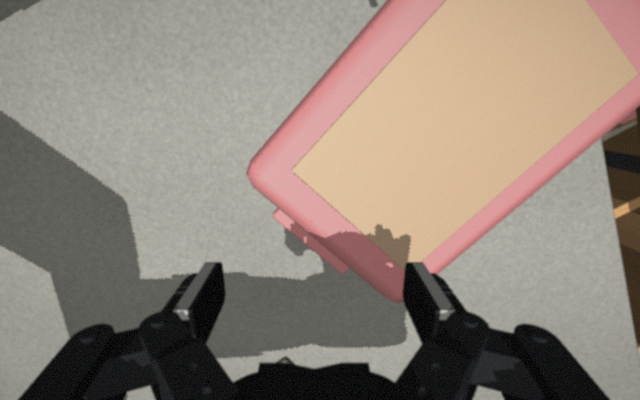

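The move calls were refused: the arm hasn't moved, and the picture only shows the floor tray. I'll try again with every key given.

arm_command --targets '[{"x": 0, "y": 0, "z": 0, "twist": -8.2}, {"x": 0, "y": 0, "z": 0, "twist": -8.2}, {"x": 0, "y": 0, "z": 0, "twist": -8.2}]' --jaw 1

```text
time: 0.52
eef_pos: [0.2187, 0.4771, 0.231]
tcp_rot: [[-1.0, -0.004, -0.0], [-0.004, 1.0, -0.001], [0.0, -0.001, -1.0]]
force: [-0.0, 0.4, -0.2]
width: 0.0855
grip_force: 0.0
```

arm_command --targets '[{"x": -24, "y": -54, "z": 0, "twist": 0}, {"x": -24, "y": -54, "z": 0, "twist": 0}, {"x": -24, "y": -54, "z": 0, "twist": 0}, {"x": -24, "y": -54, "z": 0, "twist": 0}, {"x": -24, "y": -54, "z": 0, "twist": 0}, {"x": -24, "y": -54, "z": 0, "twist": 0}, {"x": -24, "y": -54, "z": 0, "twist": 0}, {"x": -24, "y": -54, "z": 0, "twist": 0}, {"x": -24, "y": -54, "z": 0, "twist": 0}, {"x": -24, "y": -54, "z": 0, "twist": 0}, {"x": -24, "y": -54, "z": 0, "twist": 0}, {"x": -24, "y": -54, "z": 0, "twist": 0}]'

```text
time: 2.02
eef_pos: [0.5068, -0.173, 0.2312]
tcp_rot: [[-1.0, 0.001, -0.0], [0.001, 1.0, 0.0], [0.0, 0.0, -1.0]]
force: [0.6, 1.2, 0.4]
width: 0.0852
grip_force: 0.0
```

arm_command --targets '[{"x": 0, "y": 0, "z": 0, "twist": 0}, {"x": 0, "y": 0, "z": 0, "twist": 0}]'

```text
time: 2.28
eef_pos: [0.506, -0.1709, 0.2308]
tcp_rot: [[-1.0, 0.001, -0.001], [0.001, 1.0, 0.001], [0.001, 0.001, -1.0]]
force: [-0.2, -0.5, 0.4]
width: 0.0855
grip_force: 0.0
```

```bash
cat >> h.py <<'E'
def tops(s,C,colmask,z0,z1):
    m=colmask&(C[:,:,2]>z0)&(C[:,:,2]<z1); return C[m]
def rect(P):
    r=cv2.minAreaRect((P[:,:2]*1000).astype(np.float32)); return r
E
python3 - <<'E'
from h import *
x=state();print(x['time'],np.round(x['qpos'],3),x['eef_pos'])
s=snap('wrist','w2');C=cloud(s);im=s['image'].astype(int);hsv=cv2.cvtColor(s['image'],cv2.COLOR_RGB2HSV)
near=(C[:,:,0]>.45)&(C[:,:,0]<.65)&(C[:,:,1]<-.05)&(C[:,:,1]>-.36)
for n,m in(('cream',(hsv[:,:,1]<45)),('pink',(hsv[:,:,1]>45)&(hsv[:,:,1]<110)&((hsv[:,:,0]<8)|(hsv[:,:,0]>172)))):
    for z0,z1 in((.0225,.03),(.046,.057)):
        P=tops(s,C,near&m,z0,z1)
        # largest blob around median
        c=np.median(P,0);P=P[np.linalg.norm(P[:,:2]-c[:2],axis=1)<.055]
        print(n,z0,len(P),np.median(P[:,2]),rect(P))
P=C[near&(hsv[:,:,1]>110)&(abs(C[:,:,2]-.018)<.003)];print('board',np.median(P[:,2]),rect(P))
E
```

```text
2.275 [-0.326  0.255  0.008  1.325  0.    -0.324] [ 0.50595725 -0.17089553  0.23078724]
cream 0.0225 2084 0.025731512978570112 ((552.697265625, -272.8178405761719), (59.57151794433594, 69.75423431396484), 2.0532829761505127)
cream 0.046 504 0.05053774701714371 ((552.3814697265625, -272.9465026855469), (49.01061248779297, 14.021084785461426), 2.3105316162109375)
pink 0.0225 2278 0.025727430700232617 ((543.0460205078125, -159.0247802734375), (59.48676300048828, 69.26463317871094), 9.022065162658691)
pink 0.046 533 0.05057299479937497 ((543.1436767578125, -159.20614624023438), (49.55735397338867, 13.9722318649292), 9.165035247802734)
board 0.017721789428912286 ((538.5292358398438, -175.01390075683594), (147.0343017578125, 170.03492736816406), 10.909936904907227)
```

View pics/w2.png

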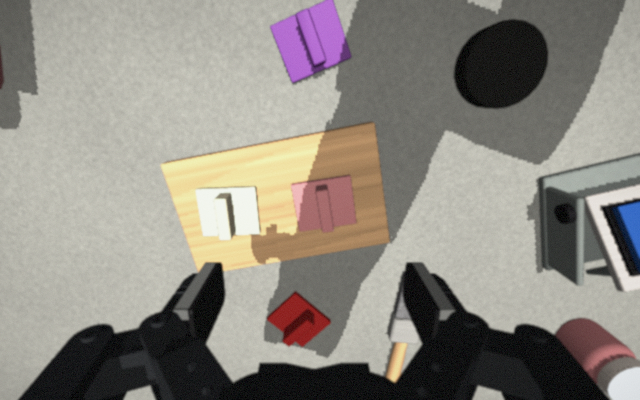

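The wrist view gives good fits. The cream tile at (228,212) is at world (0.5525,-0.2729), yaw 2.2°. The pink tile at (324,204) is at (0.5431,-0.1591), yaw 9.1°. Grasping the cream tile now.

arm_command --targets '[{"x": 0, "y": 0, "z": 0, "twist": -2.2}, {"x": -14, "y": -35, "z": 20, "twist": 0}, {"x": -14, "y": -35, "z": 30, "twist": 0}, {"x": -14.5, "y": -33.7, "z": 40, "twist": 0}, {"x": 0, "y": 0, "z": 40, "twist": 0}, {"x": 0, "y": 0, "z": 30, "twist": 0}, {"x": 0, "y": 0, "z": 0, "twist": 0}, {"x": 0, "y": 0, "z": 0, "twist": 0}]' --jaw 0.7

```text
time: 3.32
eef_pos: [0.5536, -0.2724, 0.0729]
tcp_rot: [[-0.999, -0.039, 0.001], [-0.039, 0.999, -0.001], [-0.001, -0.001, -1.0]]
force: [0.1, 0.1, 1.6]
width: 0.06
grip_force: 0.0
```

arm_command --targets '[{"x": 0.8, "y": -0.5, "z": 20, "twist": 0}, {"x": 0, "y": 0, "z": 18, "twist": 0}, {"x": 0, "y": 0, "z": 0, "twist": 0}, {"x": 0, "y": 0, "z": 0, "twist": 0}]'

```text
time: 3.82
eef_pos: [0.553, -0.2737, 0.0351]
tcp_rot: [[-0.999, -0.038, 0.002], [-0.038, 0.999, -0.001], [-0.002, -0.001, -1.0]]
force: [-0.7, 0.3, 0.4]
width: 0.0598
grip_force: 0.0
```

arm_command --targets '[{"x": 0, "y": 0, "z": 0, "twist": 0}, {"x": 0, "y": 0, "z": 0, "twist": 0}, {"x": 0, "y": 0, "z": 0, "twist": 0}, {"x": 0, "y": 0, "z": 0, "twist": 0}, {"x": 0, "y": 0, "z": 0, "twist": 0}, {"x": 0, "y": 0, "z": 0, "twist": 0}]' --jaw 0 --newtons 30

```text
time: 4.58
eef_pos: [0.5524, -0.2736, 0.0339]
tcp_rot: [[-0.999, -0.038, 0.001], [-0.038, 0.999, -0.0], [-0.001, -0.0, -1.0]]
force: [-1.5, 0.9, 6.3]
width: 0.0132
grip_force: 30.3
```

arm_command --targets '[{"x": 0, "y": 0, "z": -10, "twist": 0}, {"x": 0, "y": 0, "z": -25, "twist": 0}, {"x": 0, "y": 0, "z": -40, "twist": 0}, {"x": 0, "y": 0, "z": -45, "twist": 0}, {"x": 0, "y": 0, "z": -45, "twist": -6}, {"x": 0, "y": 0, "z": -35, "twist": -6}, {"x": 0, "y": 0, "z": -15, "twist": 0}, {"x": 0, "y": 0, "z": 0, "twist": 0}]'

```text
time: 5.58
eef_pos: [0.5523, -0.2736, 0.2486]
tcp_rot: [[-0.97, -0.243, 0.001], [-0.243, 0.97, -0.001], [-0.001, -0.001, -1.0]]
force: [0.1, -0.3, -2.1]
width: 0.0133
grip_force: 29.4
```

arm_command --targets '[{"x": -8, "y": 30, "z": 0, "twist": 0}, {"x": -14, "y": 50, "z": 0, "twist": 0}, {"x": -14, "y": 50, "z": 0, "twist": 0}, {"x": -14, "y": 50, "z": 0, "twist": 0}, {"x": -14, "y": 50, "z": 0, "twist": 0}, {"x": -14, "y": 50, "z": 0, "twist": 0}, {"x": -14, "y": 50, "z": 0, "twist": 0}, {"x": -14, "y": 50, "z": 0, "twist": 0}, {"x": -14, "y": 50, "z": 0, "twist": 0}, {"x": -8, "y": 35, "z": 0, "twist": 0}, {"x": 0, "y": 10, "z": 0, "twist": 0}, {"x": 0, "y": 0, "z": 0, "twist": 0}]'

```text
time: 7.08
eef_pos: [0.5591, 0.2184, 0.2468]
tcp_rot: [[-0.97, -0.245, -0.002], [-0.245, 0.97, -0.001], [0.003, -0.001, -1.0]]
force: [-0.2, -0.9, -1.1]
width: 0.0133
grip_force: 29.5
```

```bash
python3 - <<'E'
from h import *
x=state();print(x['time'],np.round(x['qpos'],3),x['eef_pos'])
s=snap('wrist','w3')
t=snap('top','top3')
E
```

```text
7.075 [ 0.372  0.368  0.213  1.418 -0.     0.125] [0.55913791 0.21836248 0.24684625]
```

View pics/w3.png

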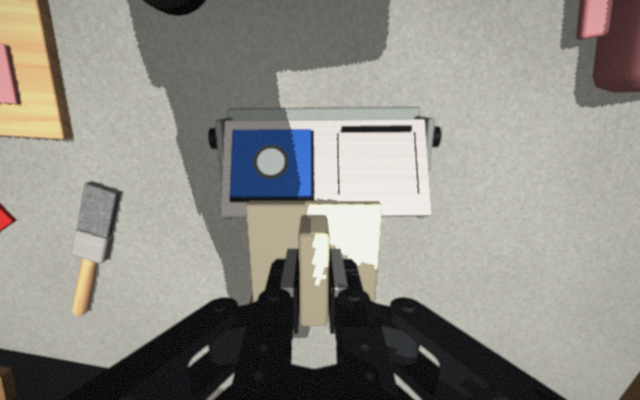

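The wrist picture shows the stand square in view. The blue plate spans (231-313,129-200) with its window at (271,161). The ledge bar is at (342-411,128) and the side lines at columns 338 and 417. The cream tile is held below.

```bash
python3 - <<'E'
from h import *
s=pickle.load(open('w3.pkl','rb'));C=cloud(s);im=s['image'].astype(int)
def fit(m):
    P=C[m]
    for _ in range(5):
        c=P.mean(0);n=np.linalg.svd(P-c,full_matrices=False)[2][2];n*=np.sign(n[2]);d=(P-c)@n;P=P[abs(d)<max(.0015,2*d.std())]
    return c,n,len(P),d.std()
def box(u0,u1,v0,v1):
    m=np.zeros(im.shape[:2],bool);m[v0:v1,u0:u1]=1;return m&(s['range_z']>0)
c,n,N,sd=fit(box(345,411,140,200));print('deck',c.round(4),n.round(4),N,sd,'slope',np.degrees(np.arccos(n[2])))
b=(im[:,:,2]>im[:,:,0]+35)&box(225,318,120,205)
b=cv2.morphologyEx(b.astype(np.uint8),cv2.MORPH_OPEN,np.ones((3,3)))>0
c2,n2,N2,sd2=fit(b);print('plate',c2.round(4),n2.round(4),N2,sd2,'above deck',(c2-c)@n)
nn=(n+n2)/np.linalg.norm(n+n2)
# yaw from blue rectangle on plane
P=C[b];P=P[abs((P-c2)@n2)<.003]
h=np.array([n2[1],-n2[0],0]);h/=np.linalg.norm(h); ex0=np.cross(h,n2); ex0*=np.sign(ex0[0]); ey0=np.cross(n2,ex0)
Q=np.c_[(P-c2)@ex0,(P-c2)@ey0]*1000; r=cv2.minAreaRect(Q.astype(np.float32));print('plate rect in plane',r,'ex0 yaw',np.degrees(np.arctan2(ex0[1],ex0[0])))
print('window c',(c2+ex0*r[0][0]/1e3+ey0*r[0][1]/1e3).round(4))
# rays -> deck plane
o=-s['R'].T@s['t']
def onp(u,v,c,n):
    p=cv2.undistortPoints(np.array([[[u,v]]],float),s['mtx'],s['dist'])[0,0];q=s['R'].T@np.array([p[0],p[1],1]);return o+q*((c-o)@n)/(q@n)
print('win px on plate',onp(271,161,c2,n2).round(4))
# ledge & lines: subpixel profile
print('col ledge',im[118:142,370:385].sum(2).mean(1).round(0)); print('lines',[(u,im[150:185,u].sum(1).mean().round()) for u in list(range(333,345))+list(range(410,424))])
np.savez('st.npz',c=c,n=n,c2=c2,n2=n2)
R=np.linalg.inv(np.eye(3))
x=state();TR=np.array(x['tcp_rot']);tp=np.array(x['eef_pos'])
# held tile
m=(C[:,:,2]>.2)&(C[:,:,2]<.26)&box(240,390,195,330)
P=(C[m]-tp)@TR; H=np.histogram(P[:,2],20);print(H[0],H[1].round(4))
E
```

```text
deck [0.5301 0.2759 0.0841] [-0.4605 -0.1201  0.8795] 3802 0.0006384685521842647 slope 28.415900594467207
plate [0.5468 0.1727 0.0969] [-0.4595 -0.1209  0.8799] 4191 0.0006375068788667715 above deck 0.015960295603580088
plate rect in plane ((-1.06024169921875, -0.37064361572265625), (75.05915832519531, 66.40390014648438), 89.63308715820312) ex0 yaw 14.739321657060524
window c [0.546  0.1721 0.0964]
win px on plate [0.5454 0.1725 0.0961]
col ledge [526. 560. 632. 675. 690. 686. 643. 499. 292. 131.  88.  84. 103. 242.
 459. 631. 678. 681. 686. 684. 678. 676. 683. 688.]
lines [(333, np.float64(693.0)), (334, np.float64(693.0)), (335, np.float64(693.0)), (336, np.float64(656.0)), (337, np.float64(506.0)), (338, np.float64(427.0)), (339, np.float64(574.0)), (340, np.float64(676.0)), (341, np.float64(694.0)), (342, np.float64(693.0)), (343, np.float64(693.0)), (344, np.float64(692.0)), (410, np.float64(691.0)), (411, np.float64(691.0)), (412, np.float64(692.0)), (413, np.float64(690.0)), (414, np.float64(667.0)), (415, np.float64(576.0)), (416, np.float64(478.0)), (417, np.float64(497.0)), (418, np.float64(605.0)), (419, np.float64(675.0)), (420, np.float64(690.0)), (421, np.float64(691.0)), (422, np.float64(691.0)), (423, np.float64(692.0))]
[ 125  109  102  105   91   62   59   37   28   24   33   26   30   68
 3473 3356  191  116  106   65] [-0.0123 -0.0109 -0.0095 -0.0081 -0.0066 -0.0052 -0.0038 -0.0024 -0.0009
  0.0005  0.0019  0.0033  0.0047  0.0062  0.0076  0.009   0.0104  0.0119
  0.0133  0.0147  0.0161]
```

arm_command --targets '[{"x": 8, "y": 16, "z": 0, "twist": -0.2}, {"x": 11, "y": 24, "z": 15, "twist": 0}, {"x": 10.3, "y": 22.5, "z": 30, "twist": 0}, {"x": 0, "y": 0, "z": 35, "twist": 0}, {"x": 0, "y": 0, "z": 20, "twist": 0}, {"x": 0, "y": 0, "z": 5, "twist": 0}, {"x": 0, "y": 0, "z": 5, "twist": 0}, {"x": 0, "y": 0, "z": 0, "twist": 0}]' --newtons 22

```text
time: 8.18
eef_pos: [0.5163, 0.2717, 0.1388]
tcp_rot: [[-0.969, -0.248, 0.001], [-0.248, 0.969, 0.0], [-0.001, 0.0, -1.0]]
force: [-0.0, -0.1, -2.1]
width: 0.0135
grip_force: 29.5
```

```bash
python3 - <<'E'
from h import *
s=pickle.load(open('w3.pkl','rb'));d=np.load('st.npz');c,n=d['c'],d['n'];o=-s['R'].T@s['t']
def onp(u,v,c,n):
    p=cv2.undistortPoints(np.array([[[u,v]]],float),s['mtx'],s['dist'])[0,0];q=s['R'].T@np.array([p[0],p[1],1]);return o+q*((c-o)@n)/(q@n)
rest=np.array([.5235,.2739,.0801]);ex=np.array([.8524,.2188,.4748]);ey=np.array([-.2487,.9686,0])
for u,v in((337.8,167),(416.4,167),(377,131.8),(345,131.8),(408,131.8)):
    p=onp(u,v,c,n)-rest;print(u,v,(np.array([p@ex,p@ey,p@n])*1000).round(1))
x=state();print(x['eef_pos'],x['force'])
E
```

```text
337.8 167 [  5.4 -39.2   0.2]
416.4 167 [ 5.7 38.9  0.2]
377 131.8 [-31.5   1.2   0.2]
345 131.8 [-31.6 -31.3   0.2]
408 131.8 [-31.3  32.6   0.2]
[0.51628042 0.27173107 0.1388442 ] [-0.04456602 -0.06786115 -2.0980626 ]
```

arm_command --targets '[{"x": 0.5, "y": 0, "z": 14, "twist": 0}, {"x": 0, "y": 0, "z": 14, "twist": 0}, {"x": 0, "y": 0, "z": 2, "twist": 0}, {"x": 0, "y": 0, "z": 2, "twist": 0}, {"x": 0, "y": 0, "z": 0, "twist": 0}]' --jaw 0 --newtons 22

```text
time: 8.8
eef_pos: [0.5146, 0.2713, 0.1067]
tcp_rot: [[-0.969, -0.248, -0.001], [-0.248, 0.969, -0.0], [0.001, -0.0, -1.0]]
force: [-6.0, -2.3, 10.1]
width: 0.0132
grip_force: 31.4
```

arm_command --targets '[{"x": 0, "y": 0, "z": 1, "twist": 0}, {"x": 0, "y": 0, "z": 1, "twist": 0}, {"x": 0, "y": 0, "z": 0, "twist": 0}]'

```text
time: 9.18
eef_pos: [0.5142, 0.2712, 0.1052]
tcp_rot: [[-0.969, -0.248, -0.002], [-0.248, 0.969, -0.0], [0.002, 0.0, -1.0]]
force: [-9.1, -3.3, 15.8]
width: 0.0134
grip_force: 32.5
```

arm_command --targets '[{"x": 0, "y": 0, "z": 0, "twist": 0}, {"x": 0, "y": 0, "z": 0, "twist": 0}, {"x": 0, "y": 0, "z": 0, "twist": 0}]' --jaw 0.13 --newtons 20

```text
time: 9.55
eef_pos: [0.5142, 0.2712, 0.1052]
tcp_rot: [[-0.969, -0.248, -0.002], [-0.248, 0.969, -0.0], [0.002, -0.0, -1.0]]
force: [-8.9, -4.2, 14.7]
width: 0.0133
grip_force: 32.5
```

```bash
cat >> h.py <<'E'
def held(s,col):
    "tilt of the held tile: plane of its top face, world"
    C=cloud(s);x=state();TR=np.array(x['tcp_rot']);tp=np.array(x['eef_pos']);Q=(C-tp)@TR
    m=(abs(Q[:,:,0])<.045)&(abs(Q[:,:,1])<.036)&(abs(Q[:,:,1])>.02)&(Q[:,:,2]>-.012)&(Q[:,:,2]<.032)&(s['range_z']>0)&col(s['image'].astype(int))
    P=C[m]
    for _ in range(6):
        c=P.mean(0);n=np.linalg.svd(P-c,full_matrices=False)[2][2];n*=np.sign(n[2]);d=(P-c)@n;P=P[abs(d)<max(.0012,1.8*d.std())]
    q=(P-tp)@TR
    return len(P),'n',n.round(3),'tilt',np.degrees(np.arccos(n[2])).round(1),'dist TCP to top face',((tp-c)@n*1000).round(1),'tool extents',(q.min(0)*1000).round(1),(q.max(0)*1000).round(1)
E
python3 - <<'E'
from h import *
s=snap('wrist','w4');print(held(s,lambda i:(i.max(2)-i.min(2)<50)&(i.max(2)>110)))
E
```

```text
(4062, 'n', array([-0.071, -0.019,  0.997]), 'tilt', np.float64(4.2), 'dist TCP to top face', np.float64(7.6), 'tool extents', array([-27.2, -35.6,   4.9]), array([28.6, 34.2, 10.9]))
```

arm_command --targets '[{"x": 0, "y": 0, "z": 0, "twist": 0}, {"x": 0, "y": 0, "z": 0, "twist": 0}]' --jaw 0.15 --newtons 20

```text
time: 9.85
eef_pos: [0.5142, 0.2712, 0.1052]
tcp_rot: [[-0.969, -0.248, -0.002], [-0.248, 0.969, -0.0], [0.002, 0.0, -1.0]]
force: [-10.6, -3.3, 15.0]
width: 0.0132
grip_force: 32.5
```

arm_command --targets '[{"x": 0, "y": 0, "z": 1, "twist": 0}, {"x": 0, "y": 0, "z": 0, "twist": 0}]'

```text
time: 10.1
eef_pos: [0.514, 0.2711, 0.1042]
tcp_rot: [[-0.969, -0.248, -0.002], [-0.248, 0.969, -0.0], [0.002, 0.0, -1.0]]
force: [-11.6, -2.9, 16.3]
width: 0.013
grip_force: 33.0
```

arm_command --targets '[{"x": 0, "y": 0, "z": 0, "twist": 0}, {"x": 0, "y": 0, "z": 0, "twist": 0}]' --jaw 0.155 --newtons 20

```text
time: 10.35
eef_pos: [0.5139, 0.2711, 0.1042]
tcp_rot: [[-0.969, -0.248, -0.002], [-0.248, 0.969, -0.001], [0.002, -0.0, -1.0]]
force: [-10.4, -4.4, 16.7]
width: 0.0134
grip_force: 29.5
```

arm_command --targets '[{"x": 0, "y": 0, "z": 1, "twist": 0}, {"x": 0, "y": 0, "z": 0, "twist": 0}]'

```text
time: 10.6
eef_pos: [0.5137, 0.271, 0.103]
tcp_rot: [[-0.969, -0.248, -0.002], [-0.248, 0.969, -0.001], [0.002, -0.0, -1.0]]
force: [-10.4, -3.7, 14.5]
width: 0.0134
grip_force: 29.8
```

arm_command --targets '[{"x": 0, "y": 0, "z": 0, "twist": 0}, {"x": 0, "y": 0, "z": 0, "twist": 0}]' --jaw 0.158 --newtons 20

```text
time: 10.85
eef_pos: [0.5137, 0.271, 0.1027]
tcp_rot: [[-0.969, -0.249, -0.003], [-0.249, 0.969, -0.001], [0.003, -0.0, -1.0]]
force: [-8.3, -3.2, 14.1]
width: 0.0137
grip_force: 20.1
```

arm_command --targets '[{"x": 0, "y": 0, "z": 1, "twist": 0}, {"x": 0, "y": 0, "z": 1, "twist": 0}, {"x": 0, "y": 0, "z": 0, "twist": 0}]'

```text
time: 11.22
eef_pos: [0.5136, 0.271, 0.1004]
tcp_rot: [[-0.969, -0.249, -0.003], [-0.249, 0.969, -0.001], [0.003, -0.0, -1.0]]
force: [-9.9, -2.8, 11.2]
width: 0.0135
grip_force: 20.5
```

arm_command --targets '[{"x": 0, "y": 0, "z": 1, "twist": 0}, {"x": 0, "y": 0, "z": 1, "twist": 0}, {"x": 0, "y": 0, "z": 1, "twist": 0}, {"x": 0, "y": 0, "z": 0, "twist": 0}]'

```text
time: 11.72
eef_pos: [0.5134, 0.271, 0.0974]
tcp_rot: [[-0.969, -0.249, -0.003], [-0.249, 0.969, -0.001], [0.003, -0.0, -1.0]]
force: [-9.4, -2.8, 10.8]
width: 0.0135
grip_force: 21.3
```

```bash
python3 - <<'E'
from h import *
s=snap('wrist','w5');print(held(s,lambda i:(i.max(2)-i.min(2)<50)&(i.max(2)>110)),state()['force'])
E
```

```text
(4114, 'n', array([-0.242, -0.064,  0.968]), 'tilt', np.float64(14.5), 'dist TCP to top face', np.float64(5.3), 'tool extents', array([-23.4, -35.6,  -1.4]), array([27.3, 34.2, 13.7])) [-10.04905908  -3.06393348  10.48929506]
```

The tile has pivoted to 14.5°. I'll slide it about 6 mm up the slope so that its low edge clears the ledge, then ease the grip so it settles.

arm_command --targets '[{"x": -2, "y": 0, "z": -1.1, "twist": 0}, {"x": -2, "y": 0, "z": -1.1, "twist": 0}, {"x": -1.5, "y": 0, "z": -0.8, "twist": 0}, {"x": 0, "y": 0, "z": 0, "twist": 0}]'

```text
time: 12.28
eef_pos: [0.5171, 0.2718, 0.0996]
tcp_rot: [[-0.969, -0.249, -0.007], [-0.249, 0.969, -0.002], [0.007, -0.0, -1.0]]
force: [-14.9, -4.4, 9.7]
width: 0.0136
grip_force: 21.0
```

arm_command --targets '[{"x": 0, "y": 0, "z": 0, "twist": 0}, {"x": 0, "y": 0, "z": 0, "twist": 0}]' --jaw 0.161

```text
time: 12.52
eef_pos: [0.5172, 0.2718, 0.0995]
tcp_rot: [[-0.969, -0.249, -0.007], [-0.249, 0.969, -0.002], [0.007, -0.0, -1.0]]
force: [-12.9, -2.5, 8.0]
width: 0.0138
grip_force: 10.9
```

```bash
python3 - <<'E'
from h import *
s=snap('wrist','w5');print(held(s,lambda i:(i.max(2)-i.min(2)<50)&(i.max(2)>110)),state()['force'])
E
```

```text
(4113, 'n', array([-0.235, -0.062,  0.97 ]), 'tilt', np.float64(14.1), 'dist TCP to top face', np.float64(5.3), 'tool extents', array([-23.5, -35.5,  -1.1]), array([27.5, 34.2, 13.7])) [-13.4183806   -3.65307359   8.45982461]
```

arm_command --targets '[{"x": 0, "y": 0, "z": 0, "twist": 0}, {"x": 0, "y": 0, "z": 0, "twist": 0}]' --jaw 0.163

```text
time: 12.82
eef_pos: [0.52, 0.2726, 0.0998]
tcp_rot: [[-0.969, -0.248, -0.002], [-0.248, 0.969, -0.001], [0.002, -0.0, -1.0]]
force: [-4.6, -1.3, 0.7]
width: 0.0137
grip_force: 3.4
```

```bash
python3 - <<'E'
from h import *
s=snap('wrist','w5');print(held(s,lambda i:(i.max(2)-i.min(2)<50)&(i.max(2)>110)),state()['force'])
E
```

```text
(4171, 'n', array([-0.258, -0.067,  0.964]), 'tilt', np.float64(15.4), 'dist TCP to top face', np.float64(4.7), 'tool extents', array([-22.4, -35.5,  -1.8]), array([28.3, 34.2, 13.9])) [-4.81443162 -1.81598594  2.34704056]
```

arm_command --targets '[{"x": 0, "y": 0, "z": 0, "twist": 0}, {"x": 0, "y": 0, "z": 0, "twist": 0}]' --jaw 0.164

```text
time: 13.12
eef_pos: [0.5214, 0.2731, 0.1003]
tcp_rot: [[-0.969, -0.248, 0.001], [-0.248, 0.969, 0.0], [-0.001, -0.0, -1.0]]
force: [-0.5, -0.0, -1.1]
width: 0.0143
grip_force: 0.5
```

```bash
python3 - <<'E'
from h import *
s=snap('wrist','w5');print(held(s,lambda i:(i.max(2)-i.min(2)<50)&(i.max(2)>110)),state()['force'])
E
```

```text
(4057, 'n', array([-0.46 , -0.12 ,  0.879]), 'tilt', np.float64(28.4), 'dist TCP to top face', np.float64(10.6), 'tool extents', array([-23.4, -35.6,  -0.8]), array([32.9, 34.2, 30.8])) [ 0.04199059 -0.22783555 -0.83232809]
```

```bash
python3 - <<'E'
import cv2
a=cv2.imread('pics/w5.png')[150:330,200:440];cv2.imwrite('pics/w5c.png',cv2.resize(a,None,fx=3,fy=3,interpolation=cv2.INTER_CUBIC))
E
```

```text
(no output)
```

View pics/w5c.png

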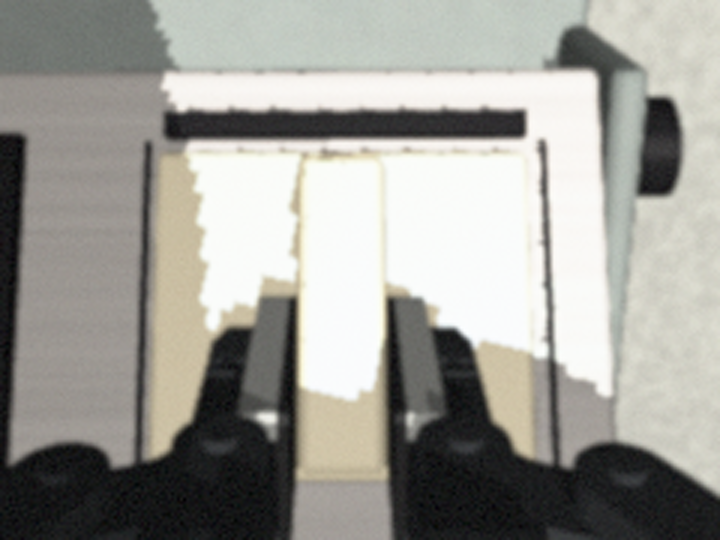

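The crop shows the cream tile flush and square between the side lines, at crop (150-530,155). Its low edge is about 3 mm short of the black ledge at crop (345,125). I'll regrip lightly and draw it down to the ledge.

arm_command --targets '[{"x": 0, "y": 0, "z": 0, "twist": 0}, {"x": 0, "y": 0, "z": 0, "twist": 0}, {"x": 0.9, "y": 0, "z": 0.5, "twist": 0}, {"x": 0.9, "y": 0, "z": 0.5, "twist": 0}, {"x": 0.9, "y": 0, "z": 0.5, "twist": 0}, {"x": 0, "y": 0, "z": 0, "twist": 0}]' --jaw 0.161

```text
time: 13.92
eef_pos: [0.5185, 0.2724, 0.099]
tcp_rot: [[-0.969, -0.248, 0.001], [-0.248, 0.969, 0.0], [-0.001, -0.0, -1.0]]
force: [0.8, 0.5, 0.0]
width: 0.0137
grip_force: 5.5
```

arm_command --targets '[{"x": 0.9, "y": 0, "z": 0.5, "twist": 0}, {"x": 0.9, "y": 0, "z": 0.5, "twist": 0}, {"x": 0, "y": 0, "z": 0, "twist": 0}]'

```text
time: 14.3
eef_pos: [0.5181, 0.2724, 0.0989]
tcp_rot: [[-0.969, -0.248, 0.003], [-0.248, 0.969, 0.001], [-0.004, 0.0, -1.0]]
force: [5.4, 1.3, 5.1]
width: 0.0134
grip_force: 6.7
```

arm_command --targets '[{"x": 0, "y": 0, "z": 0, "twist": 0}, {"x": 0, "y": 0, "z": 0, "twist": 0}, {"x": 0, "y": 0, "z": -10, "twist": 0}, {"x": 0, "y": 0, "z": -30, "twist": 0}, {"x": 0, "y": 0, "z": -45, "twist": 0}, {"x": -20, "y": 0, "z": -45, "twist": 0}, {"x": -20, "y": 0, "z": -10, "twist": 0}, {"x": 0, "y": 0, "z": 0, "twist": 0}]' --jaw 0.4

```text
time: 15.3
eef_pos: [0.5563, 0.2821, 0.2387]
tcp_rot: [[-0.969, -0.248, 0.002], [-0.248, 0.969, 0.001], [-0.002, 0.0, -1.0]]
force: [-0.5, -0.3, 0.2]
width: 0.0341
grip_force: 0.0
```

```bash
python3 - <<'E'
from h import *
s=snap('wrist','w6');a=s['image'][80:260,180:480];cv2.imwrite('pics/w6c.png',cv2.resize(a,None,fx=2.5,fy=2.5)[:,:,::-1]);print(state()['eef_pos'])
C=cloud(s);rest=np.array([.5235,.2739,.0801]);ex=np.array([.8524,.2188,.4748]);ey=np.array([-.2487,.9686,0]);n=np.cross(ex,ey)
L=np.stack([(C-rest)@ex,(C-rest)@ey,(C-rest)@n],-1)*1000
for z0,z1 in((6.8,9.2),(30,35)):
    m=(L[:,:,2]>z0)&(L[:,:,2]<z1)&(abs(L[:,:,0])<45)&(abs(L[:,:,1])<45)&(s['image'].max(2)>90)
    P=L[m];print(len(P),np.median(P[:,2]),cv2.minAreaRect(P[:,:2].astype(np.float32)))
E
```

```text
[0.55506293 0.28165549 0.23763721]
3381 8.135092438000887 ((-2.7815895080566406, -0.7707901000976562), (64.60855865478516, 69.79846954345703), 0.0002056759549304843)
877 33.00301267722594 ((-0.3545684814453125, -0.7606148719787598), (49.15792465209961, 13.139870643615723), 0.21939925849437714)
```

View pics/w6c.png

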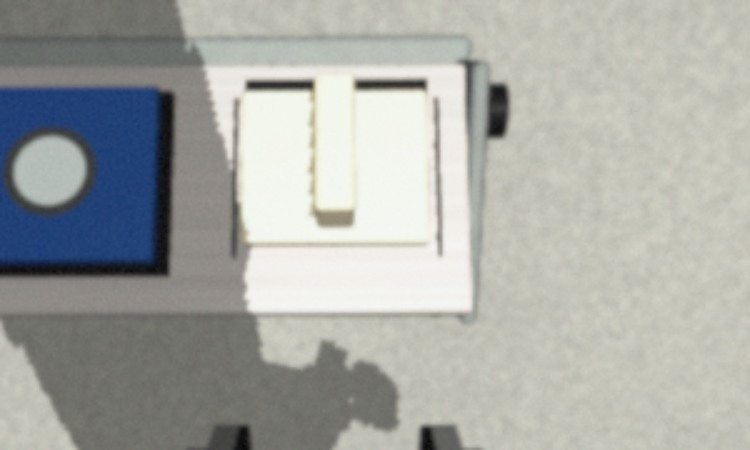

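The master tile sits flush and square on the ledge, with its centre 0.4 mm and 0.8 mm off the rest point. Next is the pink tile. I'll grip it 5 mm uphill of centre and tilt it on the board, with a light grip so it pivots about its low edge.

arm_command --targets '[{"x": 0, "y": 0, "z": 0, "twist": 5.3}, {"x": 6, "y": -30, "z": 0, "twist": 0}, {"x": 9, "y": -50, "z": 0, "twist": 0}, {"x": 9, "y": -50, "z": 0, "twist": 0}, {"x": 9, "y": -50, "z": 0, "twist": 0}, {"x": 9, "y": -50, "z": 0, "twist": 0}, {"x": 9, "y": -50, "z": 0, "twist": 0}, {"x": 9, "y": -50, "z": 0, "twist": 0}, {"x": 9, "y": -50, "z": 20, "twist": 0}, {"x": 7, "y": -40, "z": 30, "twist": 0}, {"x": 0.6, "y": -13.4, "z": 40, "twist": 0}, {"x": 0, "y": 0, "z": 40, "twist": 0}]' --jaw 0.5

```text
time: 16.85
eef_pos: [0.5463, -0.159, 0.106]
tcp_rot: [[-0.988, -0.156, -0.002], [-0.156, 0.988, 0.0], [0.001, 0.001, -1.0]]
force: [0.8, 0.2, 0.0]
width: 0.0426
grip_force: 0.0
```

arm_command --targets '[{"x": 0, "y": 0, "z": 15, "twist": 0}, {"x": 0, "y": 0, "z": 0, "twist": 0}, {"x": 0, "y": 0, "z": 0, "twist": 0}]'

```text
time: 17.23
eef_pos: [0.5487, -0.1581, 0.0942]
tcp_rot: [[-0.987, -0.158, 0.002], [-0.158, 0.987, -0.001], [-0.002, -0.001, -1.0]]
force: [-0.5, -0.3, 0.8]
width: 0.0427
grip_force: 0.0
```

```bash
python3 - <<'E'
from h import *
x=state();p=np.array(x['eef_pos']);TR=np.array(x['tcp_rot']);print(p,'tool delta to go mm',(TR.T@(np.array([.548,-.1583,.0335])-p)*1000).round(1),'yaw',np.degrees(np.arctan2(TR[1,0],TR[0,0])))
E
```

```text
[ 0.54867494 -0.15811195  0.09424494] tool delta to go mm [ 0.8 -0.  60.7] yaw -170.89194390637118
```

arm_command --targets '[{"x": 0.8, "y": 0, "z": 25, "twist": 0}, {"x": 0, "y": 0, "z": 25, "twist": 0}, {"x": 0, "y": 0, "z": 11, "twist": 0}, {"x": 0, "y": 0, "z": 0, "twist": 0}, {"x": 0, "y": 0, "z": 0, "twist": 0}]'

```text
time: 17.85
eef_pos: [0.548, -0.1586, 0.033]
tcp_rot: [[-0.987, -0.158, 0.002], [-0.158, 0.987, -0.001], [-0.002, -0.001, -1.0]]
force: [0.3, 0.6, -0.6]
width: 0.0428
grip_force: 0.0
```

arm_command --targets '[{"x": 0, "y": 0, "z": 0, "twist": 0}, {"x": 0, "y": 0, "z": 0, "twist": 0}, {"x": 0, "y": 0, "z": 0, "twist": 0}, {"x": 0, "y": 0, "z": 0, "twist": 0}]' --jaw 0.163 --newtons 20

```text
time: 18.35
eef_pos: [0.5474, -0.1585, 0.0321]
tcp_rot: [[-0.987, -0.158, 0.001], [-0.158, 0.987, -0.0], [-0.001, -0.0, -1.0]]
force: [0.6, -0.4, 2.5]
width: 0.014
grip_force: 2.0
```

arm_command --targets '[{"x": 2.3, "y": 0, "z": -2.9, "twist": 0}, {"x": 2.4, "y": 0, "z": -2.9, "twist": 0}, {"x": 0, "y": 0, "z": 0, "twist": 0}]'

```text
time: 18.73
eef_pos: [0.5423, -0.1592, 0.0378]
tcp_rot: [[-0.988, -0.158, -0.0], [-0.158, 0.988, -0.0], [0.0, -0.0, -1.0]]
force: [-0.2, 0.1, -0.6]
width: 0.0136
grip_force: 1.8
```

```bash
cat >> h.py <<'E'
pink=lambda i:(i[:,:,0]-i[:,:,2]>25)&(abs(i[:,:,1]-i[:,:,2])<25)
E
python3 - <<'E'
from h import *
s=snap('wrist','w7');print(held(s,pink),state()['force'])
E
```

```text
(4552, 'n', array([-0.001, -0.001,  1.   ]), 'tilt', np.float64(0.1), 'dist TCP to top face', np.float64(6.4), 'tool extents', array([-25.1, -35.4,   5.2]), array([34.6, 34.2,  7.6])) [ 0.00175299  0.50526844 -0.8677557 ]
```

A light grip lifts the tile without tilting it. Instead I'll regrip higher and near centre, then pivot it gently against the reading plate with a light grip, below the 3 N at which the plate starts to yield.

arm_command --targets '[{"x": 0, "y": 0, "z": 3, "twist": 0}, {"x": 0, "y": 0, "z": 2.6, "twist": 0}, {"x": 0, "y": 0, "z": 0, "twist": 0}, {"x": 0, "y": 0, "z": 0, "twist": 0}]'

```text
time: 19.27
eef_pos: [0.5425, -0.1591, 0.0319]
tcp_rot: [[-0.987, -0.158, -0.0], [-0.158, 0.987, -0.0], [0.0, -0.0, -1.0]]
force: [-0.8, 0.7, -0.9]
width: 0.0139
grip_force: 1.8
```

arm_command --targets '[{"x": 0, "y": 0, "z": 0, "twist": 0}, {"x": 0, "y": 0, "z": 0, "twist": 0}, {"x": 3.5, "y": 0, "z": -3, "twist": 0}, {"x": 3.5, "y": 0, "z": -3, "twist": 0}, {"x": 0, "y": 0, "z": 0, "twist": 0}]' --jaw 0.25

```text
time: 19.9
eef_pos: [0.5354, -0.1604, 0.0384]
tcp_rot: [[-0.988, -0.158, 0.0], [-0.158, 0.988, -0.0], [-0.0, -0.0, -1.0]]
force: [0.2, -0.4, -0.4]
width: 0.0216
grip_force: 0.0
```

arm_command --targets '[{"x": 0, "y": 0, "z": 0, "twist": 0}, {"x": 0, "y": 0, "z": 0, "twist": 0}, {"x": 0, "y": 0, "z": 0, "twist": 0}, {"x": 0, "y": 0, "z": 0, "twist": 0}]' --jaw 0.158

```text
time: 20.4
eef_pos: [0.5356, -0.1603, 0.0383]
tcp_rot: [[-0.987, -0.158, 0.0], [-0.158, 0.987, -0.0], [0.0, -0.0, -1.0]]
force: [-2.2, -0.5, 5.9]
width: 0.0135
grip_force: 10.6
```

```bash
python3 - <<'E'
from h import *
s=snap('wrist','w7');print(held(s,pink),state()['force'])
E
```

```text
(3742, 'n', array([-0.002, -0.001,  1.   ]), 'tilt', np.float64(0.1), 'dist TCP to top face', np.float64(12.6), 'tool extents', array([-30.9, -35.4,  11.4]), array([27.5, 34.2, 13.9])) [-1.55532417 -0.30173029  5.64126953]
```

arm_command --targets '[{"x": 0, "y": 0, "z": -8, "twist": 0}, {"x": 0, "y": 0, "z": -20, "twist": 0}, {"x": 0, "y": 0, "z": -30, "twist": 0}, {"x": 0, "y": 0, "z": -30, "twist": -2.3}, {"x": 0, "y": 0, "z": -30, "twist": -3}, {"x": 0, "y": 0, "z": -20, "twist": 0}, {"x": 0, "y": 0, "z": -12, "twist": 0}]'

```text
time: 21.32
eef_pos: [0.5359, -0.1603, 0.1892]
tcp_rot: [[-0.969, -0.248, 0.001], [-0.248, 0.969, -0.0], [-0.001, -0.001, -1.0]]
force: [-0.3, 0.5, -0.8]
width: 0.0138
grip_force: 10.1
```

arm_command --targets '[{"x": -4, "y": 15, "z": 0, "twist": 0}, {"x": -8, "y": 32, "z": 0, "twist": 0}, {"x": -10, "y": 40, "z": 0, "twist": 0}, {"x": -10, "y": 40, "z": 0, "twist": 0}, {"x": -10, "y": 40, "z": 0, "twist": 0}, {"x": -10, "y": 40, "z": 0, "twist": 0}, {"x": -10, "y": 40, "z": 0, "twist": 0}, {"x": -8, "y": 35, "z": 0, "twist": 0}, {"x": -6, "y": 25, "z": 0, "twist": 0}, {"x": -3.4, "y": 12.6, "z": 0, "twist": 0}, {"x": 0, "y": 0, "z": 0, "twist": 0}, {"x": 0, "y": 0, "z": 0, "twist": 0}]'

```text
time: 22.82
eef_pos: [0.533, 0.1684, 0.1877]
tcp_rot: [[-0.969, -0.248, -0.001], [-0.248, 0.969, -0.001], [0.001, -0.0, -1.0]]
force: [0.8, 0.2, -1.1]
width: 0.0136
grip_force: 10.1
```

```bash
python3 - <<'E'
from h import *
s=snap('wrist','w8');print(held(s,pink))
x=state();p=np.array(x['eef_pos']);TR=np.array(x['tcp_rot']);print(p,x['force'],x['grip_force'],'to go',(TR.T@(np.array([.533,.169,.130])-p)*1000).round(1),'yaw',np.degrees(np.arctan2(TR[1,0],TR[0,0])))
E
```

```text
(3775, 'n', array([-0.002,  0.   ,  1.   ]), 'tilt', np.float64(0.1), 'dist TCP to top face', np.float64(12.8), 'tool extents', array([-31.4, -35.4,  11.6]), array([27.7, 34.3, 14. ]))
[0.53310473 0.16824083 0.18786937] [ 0.09594565  0.24468589 -1.75523012] 10.138401836156845 to go [-0.1  0.8 57.9] yaw -165.67607579912476
```

arm_command --targets '[{"x": 0, "y": 0.8, "z": 15, "twist": 0}, {"x": 0, "y": 0, "z": 22, "twist": 0}, {"x": 0, "y": 0, "z": 15, "twist": 0}, {"x": 0, "y": 0, "z": 5, "twist": 0}, {"x": 0, "y": 0, "z": 0, "twist": 0}, {"x": 0, "y": 0, "z": 0, "twist": 0}]' --jaw 0.16

```text
time: 23.62
eef_pos: [0.5334, 0.17, 0.1316]
tcp_rot: [[-0.969, -0.248, 0.001], [-0.248, 0.969, 0.0], [-0.001, 0.0, -1.0]]
force: [-0.5, -0.6, -1.9]
width: 0.0135
grip_force: 10.1
```

arm_command --targets '[{"x": 0, "y": 0, "z": 1.5, "twist": 0}, {"x": 0, "y": 0, "z": 1.5, "twist": 0}, {"x": 0, "y": 0, "z": 1.5, "twist": 0}, {"x": 0, "y": 0, "z": 0, "twist": 0}]'

```text
time: 24.12
eef_pos: [0.5332, 0.1699, 0.1267]
tcp_rot: [[-0.969, -0.248, 0.0], [-0.248, 0.969, 0.0], [-0.0, -0.0, -1.0]]
force: [0.0, -0.2, 2.3]
width: 0.0134
grip_force: 10.5
```

arm_command --targets '[{"x": 0, "y": 0, "z": 0, "twist": 0}, {"x": 0, "y": 0, "z": 0, "twist": 0}]' --jaw 0.162

```text
time: 24.38
eef_pos: [0.5328, 0.1698, 0.1265]
tcp_rot: [[-0.969, -0.248, -0.0], [-0.248, 0.969, -0.0], [0.0, -0.0, -1.0]]
force: [-1.4, -0.2, 0.8]
width: 0.0139
grip_force: 5.2
```

arm_command --targets '[{"x": 0, "y": 0, "z": 1.5, "twist": 0}, {"x": 0, "y": 0, "z": 1.5, "twist": 0}, {"x": 0, "y": 0, "z": 0, "twist": 0}]'

```text
time: 24.75
eef_pos: [0.5325, 0.1697, 0.1232]
tcp_rot: [[-0.969, -0.248, -0.001], [-0.248, 0.969, -0.0], [0.001, -0.0, -1.0]]
force: [-3.0, -0.8, 2.0]
width: 0.0139
grip_force: 5.3
```

```bash
python3 - <<'E'
from h import *
s=snap('wrist','w8');print(held(s,pink),state()['force'])
E
```

```text
(3730, 'n', array([-0.076, -0.02 ,  0.997]), 'tilt', np.float64(4.5), 'dist TCP to top face', np.float64(12.4), 'tool extents', array([-29.5, -35.5,   9.3]), array([26.4, 34.2, 15.6])) [-3.63724098 -1.5218534   2.23713984]
```

arm_command --targets '[{"x": 0, "y": 0, "z": 1.5, "twist": 0}, {"x": 0, "y": 0, "z": 1.5, "twist": 0}, {"x": 0, "y": 0, "z": 1.5, "twist": 0}, {"x": 0, "y": 0, "z": 0, "twist": 0}]'

```text
time: 25.3
eef_pos: [0.5327, 0.1698, 0.1188]
tcp_rot: [[-0.969, -0.248, -0.001], [-0.248, 0.969, -0.0], [0.001, -0.0, -1.0]]
force: [-5.5, -0.5, 2.9]
width: 0.0138
grip_force: 5.6
```

```bash
cat >> h.py <<'E'
def rep(f):
    s=snap('wrist',f);print(held(s,pink),np.round(state()['force'],1))
    C=cloud(s);W=np.array([.5458,.1723,.0963]);ex=np.array([.8524,.2188,.4748]);ey=np.array([-.2487,.9686,0]);n=np.cross(ex,ey)
    L=np.stack([(C-W)@ex,(C-W)@ey,(C-W)@n],-1)*1000
    i=s['image'].astype(int);b=(i[:,:,2]>i[:,:,0]+35)&(s['range_z']>0)&(abs(L[:,:,0])<45)&(abs(L[:,:,1])<50)
    b=cv2.erode(b.astype(np.uint8),np.ones((3,3)))>0;P=L[b];print('plate px',len(P),'height',np.median(P[:,2]).round(2) if len(P) else None,'std',P[:,2].std().round(2))
    m=pink(i)&(abs(L[:,:,0])<60)&(abs(L[:,:,1])<60)&(s['range_z']>0)
    Q=L[m&(L[:,:,2]>-8)&(L[:,:,2]<14)];print('top face local min/max',np.percentile(Q,1,0).round(1),np.percentile(Q,99,0).round(1))
    return s
E
python3 - <<'E'
from h import *
rep('w8')
E
```

```text
(3781, 'n', array([-0.157, -0.042,  0.987]), 'tilt', np.float64(9.4), 'dist TCP to top face', np.float64(11.5), 'tool extents', array([-28.4, -35.6,   6.3]), array([26. , 34.2, 17. ])) [-4.5 -1.1  2.7]
plate px 2 height -2.82 std 0.66
top face local min/max [ -3.4 -34.2   5.8] [21.3 34.8 13.9]
```

arm_command --targets '[{"x": 0, "y": 0, "z": 0, "twist": 0}, {"x": -0.5, "y": 0, "z": 1.5, "twist": 0}, {"x": -0.5, "y": 0, "z": 1.5, "twist": 0}, {"x": -0.5, "y": 0, "z": 1.5, "twist": 0}, {"x": 0, "y": 0, "z": 0, "twist": 0}]' --jaw 0.1625

```text
time: 25.98
eef_pos: [0.5344, 0.1702, 0.1143]
tcp_rot: [[-0.969, -0.248, -0.0], [-0.248, 0.969, -0.0], [0.0, -0.0, -1.0]]
force: [-4.3, -0.9, 3.3]
width: 0.0139
grip_force: 4.5
```

```bash
python3 - <<'E'
from h import *
rep('w8')
E
```

```text
(2968, 'n', array([-0.259, -0.067,  0.964]), 'tilt', np.float64(15.5), 'dist TCP to top face', np.float64(9.6), 'tool extents', array([-25.3, -35.4,   2.2]), array([27.3, 34.2, 18.5])) [-4.4 -0.4  1.7]
plate px 40 height -2.09 std 0.44
top face local min/max [-14.7 -34.2   6.9] [17.6 34.7 14. ]
```

arm_command --targets '[{"x": -0.5, "y": 0, "z": 1.5, "twist": 0}, {"x": -0.5, "y": 0, "z": 1.5, "twist": 0}, {"x": -0.5, "y": 0, "z": 1, "twist": 0}, {"x": 0, "y": 0, "z": 0, "twist": 0}]'

```text
time: 26.52
eef_pos: [0.5358, 0.1705, 0.1104]
tcp_rot: [[-0.969, -0.248, -0.0], [-0.248, 0.969, -0.0], [0.0, -0.0, -1.0]]
force: [-4.4, -1.1, 1.2]
width: 0.014
grip_force: 4.9
```

```bash
python3 - <<'E'
from h import *
rep('w8')
E
```

```text
(2814, 'n', array([-0.34 , -0.086,  0.936]), 'tilt', np.float64(20.6), 'dist TCP to top face', np.float64(8.1), 'tool extents', array([-23.5, -35.3,  -0.4]), array([27.4, 34. , 19.8])) [-5.2 -1.1  2. ]
plate px 224 height -2.37 std 0.68
top face local min/max [-35.2 -34.3   5.9] [15.9 34.5 13.8]
```

arm_command --targets '[{"x": 0, "y": 0, "z": 1.5, "twist": 0}, {"x": 0, "y": 0, "z": 1.5, "twist": 0}, {"x": 0, "y": 0, "z": 1, "twist": 0}, {"x": 0, "y": 0, "z": 0, "twist": 0}]'

```text
time: 27.08
eef_pos: [0.5359, 0.1706, 0.1064]
tcp_rot: [[-0.969, -0.248, -0.0], [-0.248, 0.969, -0.0], [0.0, -0.0, -1.0]]
force: [-4.5, -1.0, 1.7]
width: 0.0136
grip_force: 5.2
```

```bash
python3 - <<'E'
from h import *
rep('w8')
E
```

```text
(4059, 'n', array([-0.448, -0.116,  0.887]), 'tilt', np.float64(27.5), 'dist TCP to top face', np.float64(7.0), 'tool extents', array([-21.5, -35.4,  -3.5]), array([25.9, 33.9, 22.5])) [-3.3 -0.5  2.3]
plate px 506 height -1.77 std 0.68
top face local min/max [-36.9 -34.    5.2] [13.8 34.3  8.3]
```

The tile is now tilted to 27.5°, but it sits about 7 mm low on the plate. I'll tighten the grip, back off along the normal, shift it up the slope, and check its position.

arm_command --targets '[{"x": 0, "y": 0, "z": 0, "twist": 0}, {"x": 0, "y": 0, "z": 0, "twist": 0}, {"x": 0, "y": 0, "z": 0, "twist": 0}]' --jaw 0.157 --newtons 20

```text
time: 27.5
eef_pos: [0.5359, 0.1706, 0.1065]
tcp_rot: [[-0.969, -0.248, 0.0], [-0.248, 0.969, -0.0], [-0.0, -0.0, -1.0]]
force: [-4.1, -1.1, 1.1]
width: 0.0138
grip_force: 14.2
```

arm_command --targets '[{"x": 1, "y": 0, "z": -1.8, "twist": 0}, {"x": 1, "y": 0, "z": -1.8, "twist": 0}, {"x": 1, "y": 0, "z": -1.8, "twist": 0}, {"x": -2.6, "y": 0, "z": -1.4, "twist": 0}, {"x": -2.6, "y": 0, "z": -1.4, "twist": 0}, {"x": 0, "y": 0, "z": 0, "twist": 0}, {"x": 0, "y": 0, "z": 0, "twist": 0}]'

```text
time: 28.38
eef_pos: [0.538, 0.1711, 0.1146]
tcp_rot: [[-0.969, -0.248, -0.0], [-0.248, 0.969, -0.0], [0.0, -0.0, -1.0]]
force: [-0.3, -0.1, -1.5]
width: 0.0136
grip_force: 14.0
```

```bash
cat >> h.py <<'E'
def lug(s):
    "held lug: position in window axes (nominal plate-out), and yaw"
    C=cloud(s);x=state();W=np.array([.5458,.1723,.0963]);ex=np.array([.8524,.2188,.4748]);ey=np.array([-.2487,.9686,0]);n=np.cross(ex,ey)
    L=np.stack([(C-W)@ex,(C-W)@ey,(C-W)@n],-1)*1000
    m=pink(s['image'].astype(int))&(abs(L[:,:,0])<60)&(abs(L[:,:,1])<60)&(s['range_z']>0)
    z=L[:,:,2]; h=np.histogram(z[m&(abs(L[:,:,1])>12)],bins=np.arange(-10,30,.5)); zt=h[1][h[0].argmax()]+.25
    A=L[m&(abs(z-zt)<2)&(abs(L[:,:,1])>15)]; B=L[m&(abs(z-zt-25)<3)&(abs(L[:,:,1])<12)]
    print('top face z',zt,'low edge x',np.percentile(A[:,0],[.3,1,3]).round(1),'y',A[:,1].min().round(1),A[:,1].max().round(1),'lug x',B[:,0].min().round(1),B[:,0].max().round(1),'y',np.median(B[:,1]).round(1),len(B))
    lo=[np.percentile(A[abs(A[:,1]-y)<2,0],1).round(1) for y in(-30,-22,22,30)];print('low edge along y',lo)
E
python3 - <<'E'
from h import *
s=rep('w9');lug(s);x=state();print(x['eef_pos'],x['grip_force'])
E
```

```text
(4102, 'n', array([-0.448, -0.116,  0.886]), 'tilt', np.float64(27.6), 'dist TCP to top face', np.float64(7.0), 'tool extents', array([-21.3, -35.2,  -3.6]), array([25.9, 34.1, 22.5])) [ 0.3  0.7 -1.1]
plate px 57 height 0.01 std 0.66
top face local min/max [-31.2 -34.1  11.3] [19.7 34.5 14. ]
top face z 12.75 low edge x [-31.3 -31.1 -30. ] y -34.7 35.1 lug x -25.6 23.7 y 0.3 3253
low edge along y [np.float64(-30.7), np.float64(-31.2), np.float64(-31.2), np.float64(-30.6)]
[0.53793052 0.17107207 0.11456674] 13.960863500833511
```

arm_command --targets '[{"x": -1.5, "y": 0, "z": 1.2, "twist": 0}, {"x": -1, "y": 0, "z": 1.8, "twist": 0}, {"x": -0.7, "y": 0, "z": 1.3, "twist": 0}, {"x": -0.2, "y": 0, "z": 0.4, "twist": 0}, {"x": 0, "y": 0, "z": 0, "twist": 0}]'

```text
time: 29.05
eef_pos: [0.5412, 0.1719, 0.1101]
tcp_rot: [[-0.969, -0.248, -0.0], [-0.248, 0.969, -0.0], [0.0, -0.0, -1.0]]
force: [-1.7, -0.6, 2.4]
width: 0.0139
grip_force: 14.4
```

arm_command --targets '[{"x": 0, "y": 0, "z": 0, "twist": 0}, {"x": -0.25, "y": 0, "z": 0.45, "twist": 0}, {"x": -0.25, "y": 0, "z": 0.45, "twist": 0}, {"x": 0, "y": 0, "z": 0, "twist": 0}]' --jaw 0.1605

```text
time: 29.55
eef_pos: [0.5417, 0.172, 0.1091]
tcp_rot: [[-0.969, -0.248, -0.0], [-0.248, 0.969, -0.0], [0.0, -0.0, -1.0]]
force: [-3.0, -1.0, 4.1]
width: 0.0135
grip_force: 12.1
```

```bash
python3 - <<'E'
from h import *
s=rep('w9');lug(s);x=state();print(x['eef_pos'],x['grip_force'])
E
```

```text
(4064, 'n', array([-0.448, -0.117,  0.887]), 'tilt', np.float64(27.6), 'dist TCP to top face', np.float64(7.0), 'tool extents', array([-21.4, -35.3,  -3.4]), array([25.6, 33.9, 22.3])) [-2.  -1.8  3.4]
plate px 143 height -2.15 std 0.65
top face local min/max [-29.7 -34.    4.8] [20.4 34.2  7.8]
top face z 6.25 low edge x [-29.8 -29.7 -28.6] y -34.5 35.0 lug x -24.8 24.6 y -0.1 3266
low edge along y [np.float64(-29.2), np.float64(-29.6), np.float64(-29.7), np.float64(-29.7)]
[0.54174605 0.17207119 0.10910588] 12.14332178235054
```

arm_command --targets '[{"x": 0, "y": 0, "z": 0, "twist": 0}, {"x": 0, "y": 0, "z": 0, "twist": 0}, {"x": -0.25, "y": 0, "z": 0.45, "twist": 0}, {"x": -0.25, "y": 0, "z": 0.45, "twist": 0}, {"x": 0, "y": 0, "z": 0, "twist": 0}]' --jaw 0.1623

```text
time: 30.22
eef_pos: [0.5421, 0.1722, 0.1081]
tcp_rot: [[-0.969, -0.248, -0.001], [-0.248, 0.969, -0.0], [0.001, -0.0, -1.0]]
force: [-3.7, -0.7, 3.1]
width: 0.0138
grip_force: 6.1
```

```bash
python3 - <<'E'
from h import *
s=rep('w9');lug(s);x=state();print(x['eef_pos'],x['grip_force'])
E
```

```text
(4065, 'n', array([-0.458, -0.119,  0.881]), 'tilt', np.float64(28.3), 'dist TCP to top face', np.float64(7.0), 'tool extents', array([-21. , -35.3,  -4.1]), array([25.5, 33.9, 22.6])) [-5.7 -1.8  2.7]
plate px 177 height -3.02 std 0.61
top face local min/max [-30.  -34.    3.7] [21.2 34.2  6.6]
top face z 5.25 low edge x [-30.1 -29.9 -28.9] y -34.5 34.8 lug x -25.7 24.3 y -0.1 3295
low edge along y [np.float64(-29.9), np.float64(-30.0), np.float64(-29.9), np.float64(-29.6)]
[0.54201749 0.17213865 0.10810019] 6.045665368437767
```

It's flush now: tilt 28.3°, centred to about 0.3 mm, and the plate is in about 2.8 mm. I'll tighten the grip and press the remaining 1.2 mm or so.

arm_command --targets '[{"x": 0, "y": 0, "z": 0, "twist": 0}, {"x": 0, "y": 0, "z": 0, "twist": 0}, {"x": 0, "y": 0, "z": 0, "twist": 0}, {"x": -0.3, "y": 0, "z": 0.5, "twist": 0}, {"x": -0.3, "y": 0, "z": 0.5, "twist": 0}, {"x": 0, "y": 0, "z": 0, "twist": 0}, {"x": 0, "y": 0, "z": 0, "twist": 0}]' --jaw 0 --newtons 35

```text
time: 31.15
eef_pos: [0.5426, 0.1723, 0.1072]
tcp_rot: [[-0.969, -0.248, -0.001], [-0.248, 0.969, -0.0], [0.001, -0.0, -1.0]]
force: [-5.0, -1.7, 5.0]
width: 0.013
grip_force: 37.6
```

```bash
python3 - <<'E'
from h import *
s=rep('w10');lug(s);x=state();print(x['eef_pos'],x['grip_force'],np.array(x['force'])@[-.4599,-.1181,.88])
a=s['image'][60:360,120:520];cv2.imwrite('pics/w10c.png',cv2.resize(a,None,fx=1.9,fy=1.9)[:,:,::-1])
E
```

```text
(4087, 'n', array([-0.456, -0.119,  0.882]), 'tilt', np.float64(28.1), 'dist TCP to top face', np.float64(7.0), 'tool extents', array([-21.6, -35.3,  -3.7]), array([25.5, 34. , 22.6])) [-5.3 -0.8  5.1]
plate px 191 height -4.1 std 0.65
top face local min/max [-29.9 -34.    2.5] [21.2 34.2  5.5]
top face z 4.25 low edge x [-30.  -29.8 -28.8] y -34.6 34.8 lug x -25.6 24.4 y -0.1 3254
low edge along y [np.float64(-29.6), np.float64(-29.9), np.float64(-29.8), np.float64(-29.5)]
[0.54255609 0.17227851 0.10717871] 37.61713743209839 6.973297766617479
```

View pics/w10c.png

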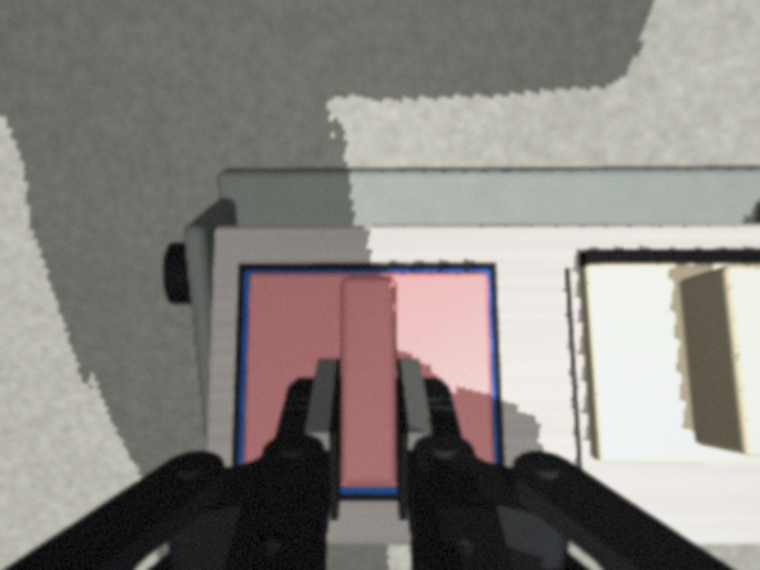

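The picture shows the pink tile at crop (245-495,270) with an even blue border all round, and the master tile still on its ledge. The plate is in about 4 mm with roughly 8 N on it, so I'm handing in.

```bash
python3 -c "
from cell import env
print(env.finish_job())"
```

```text
the job is handed in; nothing more can be done
None
```

The cream master tile rests square against the ledge, and the arm is holding the pink sample tile flush on the reading plate, about 4 mm in; the job is handed in (about 31 s used), result not reported back.

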